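# Weigh the dog-treat jar on the kitchen beam scale

## Task

Weigh the orange-lidded treat jar: set it gently and upright in the middle of the scale's round pan, then slide the brass poise along the notched beam by its black knob until the red pointer, left to itself, settles inside the green mark. The scale is delicate: pinch with no more than 20 N in each finger, never force it, and leave everything else on the counter where it is.

Things in the scene. Friction and masses are not known exactly. Their poses are not given: they have to be found in the camera images.
- treat_jar: the jar to weigh: amber glass, ORANGE lid, 56 mm wide, 90 mm tall, upright at the start; origin at the centre of its underside, z up. Its mass is unknown, 0.30 to 0.52 kg
- scale: teal beam scale fixed to the counter; foot 130 x 300 x 24 mm, long side along y. Origin on the counter under the beam's pivot (130 mm up); scale y points along the beam from pivot to poise side, z up; the pan is on the -y side. Over the pivot, 245 to 271 mm up and 12 to 26 mm to -x, is a white dial plate 76 mm wide with a 15 mm green mark in its middle
- pan_top (a point): centre of the top face of the flat round steel pan, 110 mm across, 110 mm to scale -y of the pivot, 166 mm up when the beam is level, 15 mm lower with the pan fully down. The pan rides up and down but stays level; where on it the jar stands does not alter the reading
- pointer_tip (a point): tip of the red pointer, on the beam 150 mm above the pivot. Its y in the scale's frame: 0 centred, green mark +-7.5 mm, stops +-21 mm (beam tilt 0.14 rad). It leans to -y (the pan) while the poise must go outward (+y), to +y when the poise is too far out. Between the stops it moves about 1.1 mm per mm of poise travel; it settles in about 1.5 s
- poise (a joint): slide of the brass poise along the beam, m: 0 at the inner end (90 mm from the pivot), 0.12 at the outer end. Sprung notches every 10 mm (0, 0.01, ... 0.12); clicking over to the next takes about 4 N along the beam, so a 6 N pinch slips off and 10 N carries it. A notch that centres the pointer lies between 0.04 and 0.11, by the jar's mass
- poise_knob (a point): middle of the poise's black knob: upright cylinder 20 mm across, 30 mm tall, on a brass block 38 x 38 mm whose top is 21 mm below this point. It is 45 mm above the beam's middle line and rises and sinks with the beam. Held in the fingers it also holds the beam: the pointer reads true only when let go
- herb_jar: the other jar: same shape and size, but a GREEN lid; leave alone; origin at its underside
- mug: teal mug, 84 mm wide, 100 mm tall; leave alone; origin at its underside
- shaker: orange bottle with white cap, 52 mm wide, 110 mm tall; leave alone; origin at its underside
- wood_tree: turned wooden tree, 60 mm wide, 110 mm tall; leave alone; origin at its underside
- toy_house: white toy house, 50 x 55 mm, 80 mm tall; leave alone; origin at its underside
- spoon: spoon lying on the counter; leave alone; origin at its underside
- bell: brass hand bell, 52 mm wide, 72 mm tall; leave alone; origin at its underside
Not all that is in view belongs to the job. What is shaped like the treat_jar but blue is not meant.

How it is judged:
By the outcome, as a careful person would: the job done as asked, in the order asked, and still so for the second after the job is handed in, with the robot touching nothing.
It also fails if it takes over 72 s, if anything falls off the work surface, if the arm or the gripper's body presses on something with over 40 N, if the wrist force passes 120 N, or if a joint passes its speed limit or range.

## Robot

A 6-joint arm with a two-finger parallel gripper is mounted at the origin on the work surface. World frame = base frame: x ahead of the robot, y to its left, z up, the work surface at z = 0. Lengths are in m, angles in rad, forces in N, time in s.
With the tool pointing down it reaches from about 0.35 to 0.95 m from the base axis. Payload 17.4 kg.
Tool frame: the origin (TCP) lies at the very end of the fingers, on their centre line; the grasp point (between the pads) lies 19 mm behind it (robot.pinch_z is the z of the grasp point in the tool frame, in m); z points along the fingers, y is the line along which they close (so a half turn about z gives the same grasp; the last joint's range is limited). The gripper opens to 93 mm and grips with 3 to 60 N. Pads are 15 mm wide; open, the fingers measure 128 mm over their backs; the gripper's body (75 mm by 188 mm) begins 65 mm behind the grasp point.
Start: joints at [-1.344, 0.116, 1.442, -0, 1.584, -0.038], TCP at [0.177, -0.651, 0.219] pointing down, gripper open.
Joint ranges: [-2.83, 2.83], [-0.83, 2.19], [0.07, 2.5], [-1.14, 4.28], [0.01, 3], [-2.97, 2.97]. Speed limits (rad/s): [1.89, 1.89, 2.22, 3.14, 3.14, 3.14].

## Interface

Orientations are given as [roll, pitch, yaw] about the fixed x, y, z axes, in that order (R = Rz(yaw) Ry(pitch) Rx(roll)).
In Python, from bench import robot gives the robot as it stands. The module is installed in compiled form; this text tells all that it offers.
- The arm moves only by the tool send_rows, never from a script. Its argument "rows" is a list of rows, each a list of 5 numbers: the shift along the tool's x, y, z each as a share of 3 cm, from -1 to 1, then the turn about the tool's z as a share of 4 degrees, from -1 to 1, then the gripper's target within -1 to 1 (shut at 1, half-way at 0, fully open at -1). A call has exactly 10 rows; each row shifts and turns the commanded pose from where the row before left it, along the tool's axes as they then stand; what a row does not reach is not made up. A row lasts 1/12 s, in which the tool goes at most 41.7 mm and 7.16 degrees, less where a joint would pass 70% of its speed; a pose out of reach is approached as far as the arm can. A call with a number of a shift or a turn outside -1 to 1 is refused whole. A call with a gripper value outside its range is refused whole. The fingers move at their own pace and stop on an object; "squeeze" is the grip in N (left out, the last holds). Time passes only in rows, so rows that do not move let the fingers close, or fill a call up. It gives the time, the measured TCP pose, the force, the opening and the grip force at its end, in the units of the state.
- robot.get_state(): the state, without advancing time (a new reading comes with each control period).
- robot.capture(name): name is "scene" or "top" or "wrist"; returns a dict with "pixels" (420x560x3 uint8, blue, green, red), "depth" (420x560 float32, m along the optical axis (not along the pixel's ray), 0 where there is no reading), "fov_y" (degrees; the focal length in pixels is half the picture's height over the tangent of half this angle, whatever the lens; pixels are square), "cx", "cy" (the principal point, pixels), "k1" (the pictures are not rectified: a ray, as slopes to the right and down, at radius r is drawn at 1 + k1 r^2 times it, then the intrinsics apply), "cam_to_world" (4x4, takes a point from camera to world coordinates). Camera axes: x right, y up, looking along -z (the intrinsics and any distortion apply to the point x, -y, -z); pixel columns grow to the right and rows downward; lengths in m; the calibration is good to about 2 mm. A picture is of the moment at which its call begins.
- robot.finish_job(): hands the job in; it is judged then, once.
The state is a dict: "time_s": time; "joints": joint angles; "dq": joint speeds; "joint_torque": joint torques, N m; "tcp_pos": TCP position; "eef_rot": TCP orientation; "contact_force": force on the tool from outside, world axes, zero at the start; "torque": the same for the moment, N m; "width": finger opening in m; "gripper_force": force on a finger pad.
Only numpy, scipy, OpenCV 4.12 (cv2) and the standard library are available. Lean on these libraries where they do the work, as an engineer would, in place of code of your own. Each camera call takes 0.05 s, during which the arm holds its last target. There are 200 camera calls.

## Working session

There is one attempt and no reset: what is moved stays moved. The work goes in short steps, Python scripts to look and compute and a tool call to move; the robot and the scene stay as the last step left them, time stands still between calls to the robot, and variables do not carry over. Pictures are saved under pics/ and viewed, at most 11 in all, crops included, and the job is handed in when it is done.

Besides the shell and the picture viewer there is one more tool, called as name([rows], argument=value, ...), one row to a line, values as JSON. send_rows: Moves the arm, as the interface text tells. Its arguments: {"type":"object","properties":{"rows":{"type":"array","items":{"type":"array","items":{"type":"number"}}},"squeeze":{"type":"number"}},"required":["rows"]}

```bash
mkdir -p pics; cat > h.py <<'E'
import numpy as np, cv2
from bench import robot
def intr(c):
    f=210/np.tan(np.radians(c['fov_y'])/2); K=np.array([[f,0,c['cx']],[0,f,c['cy']],[0,0,1.]])
    return K,np.array([c['k1'],0,0,0.])
def ray(c,uv):
    K,d=intr(c); p=cv2.undistortPoints(np.array(uv,float).reshape(-1,1,2),K,d)[:,0]
    v=np.c_[p[:,0],-p[:,1],-np.ones(len(p))]; T=c['cam_to_world']
    return T[:3,3],v@T[:3,:3].T
def onz(c,uv,z):
    o,v=ray(c,uv); return o+v*((z-o[2])/v[:,2])[:,None]
def pts(c):
    h,w=c['depth'].shape; u,v=np.meshgrid(np.arange(w),np.arange(h))
    o,r=ray(c,np.c_[u.ravel(),v.ravel()]); return (o+r*c['depth'].reshape(-1,1)).reshape(h,w,3)
E
python3 - <<'E'
from h import *
import pickle
s=robot.get_state(); print(s['tcp_pos'],s['eef_rot'],s['width'],robot.pinch_z)
for n in ('scene','top'):
    c=robot.capture(n); pickle.dump(c,open(n+'.pkl','wb')); cv2.imwrite(f'pics/{n}0.png',c['pixels']); print(n,c['cam_to_world'][:3,3],c['fov_y'],c['k1'])
E
```

```text
[ 0.17659921 -0.65126696  0.21789429] [-3.14040718e+00 -3.04549336e-05  2.64847947e-01] 0.09319996656591295 -0.0188
scene [1.08806931 0.56536168 1.03241373] 52.29768567496046 -0.11967040616884217
top [ 0.29226497 -0.02549182  1.49857322] 48.53873761224105 -0.15860155755927768
```

View pics/scene0.png

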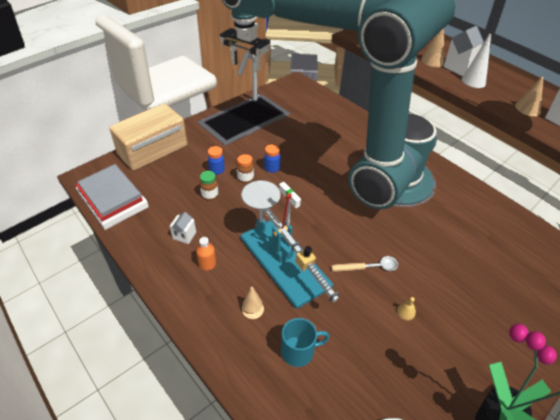

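View pics/top0.png

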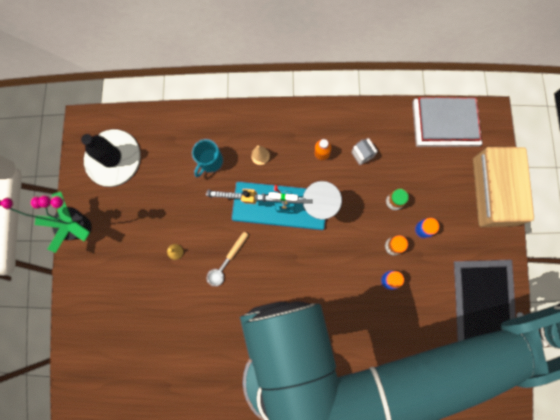

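In scene, the orange tops are: (215,155) on a blue body, (245,162) with an amber/white body, (272,153) on a blue body, and the shaker at (206,250); green-lidded herb jar is at (208,180). By description the treat jar is scene (245,165), which is top (398,245). I'll check that with a crop and measure.

```bash
python3 - <<'E'
from h import *
import pickle
S=pickle.load(open('scene.pkl','rb'));T=pickle.load(open('top.pkl','rb'))
a=cv2.resize(S['pixels'][130:310,180:350],None,fx=3.2,fy=3.2,interpolation=2); cv2.imwrite('pics/crop.png',a)
hsv=cv2.cvtColor(T['pixels'],cv2.COLOR_BGR2HSV)
P=pts(T)
def blobs(lo,hi,z,name,roi=None,mn=20):
    m=cv2.inRange(hsv,lo,hi); n,l,st,ce=cv2.connectedComponentsWithStats(m)
    for i in range(1,n):
        if st[i,4]>mn:
            print(name,ce[i].round(1),st[i,4],onz(T,ce[i],z)[0].round(4),'depthmed',np.median(P[l==i],0).round(4))
blobs((5,180,140),(18,255,255),0.09,'orange')
blobs((45,120,80),(75,255,255),0.09,'green')
blobs((85,150,60),(100,255,255),0.024,'teal',mn=300)
# pan: points with height 0.145-0.18 near (322,200)
z=P[...,2]; m=np.zeros(z.shape,np.uint8); m[175:225,296:350]=((z>0.14)&(z<0.19))[175:225,296:350]
n,l,st,ce=cv2.connectedComponentsWithStats(m); i=1+np.argmax(st[1:,4])
cnt=max(cv2.findContours((l==i).astype(np.uint8),0,2)[0],key=cv2.contourArea); print('pan',st[i],cv2.fitEllipse(cnt),np.median(P[l==i],0))
# foot
m=cv2.inRange(hsv,(85,150,60),(100,255,255)); m[:,:225]=0;m[:,335:]=0;m[:175]=0;m[235:]=0
r=cv2.minAreaRect(cv2.findNonZero(m)); print(r,onz(T,cv2.boxPoints(r),0.024).round(4))
# tall things
q=P[170:235,200:345].reshape(-1,3)
print('black knob z', [ (u,v,P[v,u].round(3)) for u,v in [(248,195),(250,196),(246,197),(243,197)]])
E
```

```text
orange [320.2 151.2] 181 [ 0.7213 -0.1102  0.09  ] depthmed [ 0.7278 -0.1096  0.0691]
orange [431.  225.1] 224 [ 0.4804 -0.4461  0.09  ] depthmed [ 0.4808 -0.4474  0.0889]
orange [398.7 243.4] 257 [ 0.4265 -0.3421  0.09  ] depthmed [ 0.4274 -0.3443  0.0882]
orange [395.8 278.8] 202 [ 0.3194 -0.3282  0.09  ] depthmed [ 0.319  -0.3293  0.089 ]
green [399.9 196.6] 220 [ 0.5714 -0.3537  0.09  ] depthmed [ 0.5725 -0.3538  0.0895]
green [ 57.7 193.6] 31 [0.6019 0.7438 0.09  ] depthmed [0.5935 0.7219 0.1281]
green [282.4 196.4] 25 [0.5783 0.0102 0.09  ] depthmed [0.542  0.0065 0.2696]
green [ 62.3 227.3] 953 [0.4908 0.7191 0.09  ] depthmed [0.492  0.7078 0.1158]
teal [207.2 156. ] 654 [0.733 0.26  0.024] depthmed [0.732  0.2582 0.0421]
teal [275.2 214.4] 1672 [0.533  0.0357 0.024 ] depthmed [0.5324 0.0364 0.0239]
pan [ 297  182   44   37 1135] ((320.8109130859375, 199.78433227539062), (35.33720397949219, 41.23086166381836), 90.93873596191406) [ 0.54903463 -0.10418671  0.1808966 ]
((279.6657409667969, 205.30892944335938), (91.64994049072266, 38.47929763793945), 5.946863651275635) [[ 0.5181  0.1748  0.024 ]
 [ 0.6442  0.1626  0.024 ]
 [ 0.6071 -0.1333  0.024 ]
 [ 0.4827 -0.117   0.024 ]]
black knob z [(248, 195, array([0.57, 0.11, 0.16])), (250, 196, array([0.571, 0.106, 0.138])), (246, 197, array([0.565, 0.116, 0.155])), (243, 197, array([0.569, 0.127, 0.138]))]
```

View pics/crop.png

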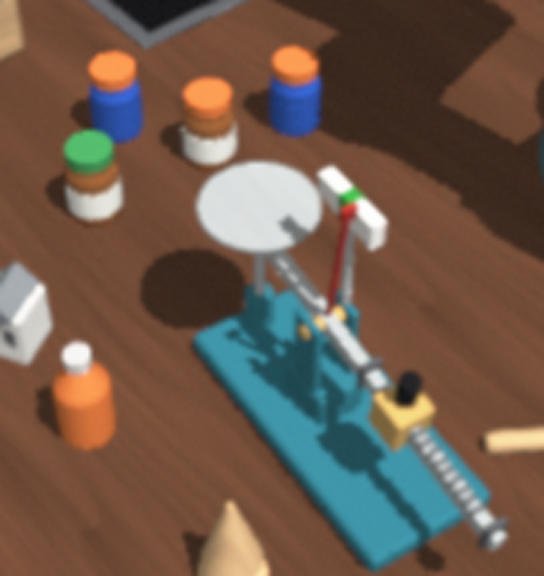

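The crop shows an amber jar with an orange lid at crop (208,120). Its measured height, 0.088 m, fits the 90 mm jar, so it is the treat jar. The pan is fully up (z about 0.181). Next I move above the jar and turn so the fingers close along scale x.

send_rows([
  [0.59,-0.3,0,-0.85,-0.7],
  [0.59,-0.3,0,-0.85,-0.7],
  [0.59,-0.3,0,-0.85,-0.7],
  [0.59,-0.3,0,-0.85,-0.7],
  [0.59,-0.3,0,-0.85,-0.7],
  [0.65,-0.12,0,-0.85,-0.7],
  [0.65,-0.12,0,-0.85,-0.7],
  [0.65,-0.12,0,-0.85,-0.7],
  [0.65,-0.12,0,-0.85,-0.7],
  [0.65,-0.12,0,-0.85,-0.7],
], squeeze=15)

```text
time_s: 0.93
tcp_pos: [0.3065, -0.501, 0.2182]
eef_rot: [-3.141, -0.0, 0.861]
contact_force: [-0.0, 1.1, 0.3]
width: 0.0793
gripper_force: 0.0
```

send_rows([
  [0.66,0.08,0,-0.85,-0.7],
  [0.66,0.08,0,-0.85,-0.7],
  [0.66,0.08,0,-0.85,-0.7],
  [0.66,0.08,0,-0.85,-0.7],
  [0.66,0.08,0,-0.85,-0.7],
  [0.6,0.27,0,-0.85,-0.7],
  [0.6,0.27,0,-0.85,-0.7],
  [0.6,0.27,0,-0.85,-0.7],
  [0.6,0.27,0,-0.85,-0.7],
  [0.6,0.27,0,-0.85,-0.7],
])

```text
time_s: 1.77
tcp_pos: [0.4364, -0.352, 0.2183]
eef_rot: [-3.141, -0.0, 1.455]
contact_force: [0.8, -0.3, -0.0]
width: 0.0788
gripper_force: 0.0
```

```bash
cat > m.py <<'E'
from h import *
from scipy.spatial.transform import Rotation as R
def to(x,y,z,yaw=None):
    s=robot.get_state(); M=R.from_euler('xyz',s['eef_rot']).as_matrix()
    d=M.T@(np.array([x,y,z])-s['tcp_pos'])/0.03
    print('tcp',s['tcp_pos'].round(4),'rot',s['eef_rot'].round(3),'w',round(s['width'],4),'t',s['time_s'],'| shares',d.round(2), 'turn', None if yaw is None else round(-np.degrees(yaw-s['eef_rot'][2])/4,2))
E
python3 - <<'E'
from m import *
to(.427,-.343,.1,1.45)
c=robot.capture('wrist'); cv2.imwrite('pics/w1.png',c['pixels'])
hsv=cv2.cvtColor(c['pixels'],cv2.COLOR_BGR2HSV)
n,l,st,ce=cv2.connectedComponentsWithStats(cv2.inRange(hsv,(5,180,120),(18,255,255)))
P=pts(c)
for i in range(1,n):
    if st[i,4]>300: print(ce[i],st[i],onz(c,ce[i],.09)[0].round(4),np.median(P[l==i],0).round(4))
E
```

```text
tcp [ 0.4364 -0.352   0.2183] rot [-3.141 -0.     1.455] w 0.0788 t 1.7667 | shares [ 0.26 -0.34  3.94] turn 0.06
```

View pics/w1.png

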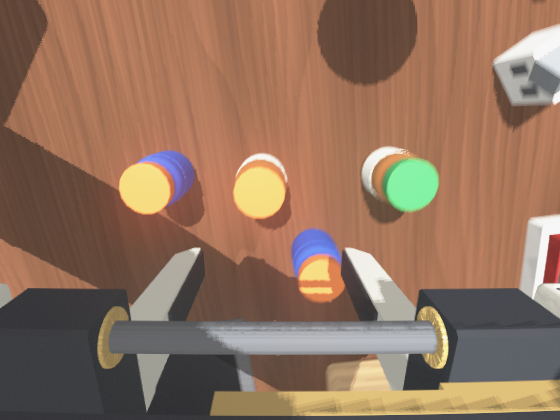

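The wrist view shows the treat jar's lid at (260,190), with white and amber below it. The blue jars are at (148,188) and (318,278), and the herb jar is at (410,184).

```bash
python3 - <<'E'
from m import *
c=robot.capture('wrist')
hsv=cv2.cvtColor(c['pixels'],cv2.COLOR_BGR2HSV)
m=cv2.inRange(hsv,(8,120,120),(28,255,255)); m[:,:220]=0; m[:,300:]=0; m[:150]=0; m[230:]=0
n,l,st,ce=cv2.connectedComponentsWithStats(m); i=1+np.argmax(st[1:,4]); P=pts(c)
print(ce[i],st[i],onz(c,ce[i],.09)[0].round(4),np.median(P[l==i],0).round(4))
to(.427,-.343,.04,1.45)
E
```

```text
[258.49855372 189.61033058] [ 220  150   80   80 4840] [ 0.4271 -0.3354  0.09  ] [ 4.231e-01 -3.468e-01  3.000e-04]
tcp [ 0.4369 -0.3511  0.2184] rot [-3.142e+00 -1.000e-03  1.456e+00] w 0.079 t 1.8667 | shares [ 0.23 -0.36  5.95] turn 0.08
```

```bash
python3 - <<'E'
from m import *
c=robot.capture('wrist'); P=pts(c); z=P[...,2]
m=((z>.08)&(z<.1)).astype(np.uint8)
n,l,st,ce=cv2.connectedComponentsWithStats(m)
for i in range(1,n):
    if st[i,4]>300: q=P[l==i]; print(ce[i].round(1),st[i],np.median(q,0).round(4),((q.max(0)+q.min(0))/2).round(4))
E
```

```text
[408.8 187.3] [ 381  162   56   51 2193] [ 0.5689 -0.3509  0.0899] [ 0.5703 -0.3518  0.086 ]
[144.8 189.2] [ 118  164   54   51 2121] [ 0.3185 -0.324   0.0897] [ 0.3167 -0.325   0.0862]
[258.  193.9] [ 232  169   52   51 2022] [ 0.4253 -0.3409  0.0897] [ 0.4248 -0.3424  0.0862]
[319.8 280.7] [ 297  258   48   46 1694] [ 0.4774 -0.4405  0.0897] [ 0.4779 -0.4434  0.0858]
```

send_rows([
  [0.13,-0.2,0,0,-0.7],
  [0.13,-0.2,0.3,0,-0.7],
  [0,0,0.8,0,-0.7],
  [0,0,0.9,0,-0.7],
  [0,0,0.9,0,-0.7],
  [0,0,0.9,0,-0.7],
  [0,0,0.9,0,-0.7],
  [0,0,0.8,0,-0.7],
  [0,0,0.55,0,-0.7],
  [0,0,0,0,-0.7],
])

```text
time_s: 2.75
tcp_pos: [0.4226, -0.343, 0.0335]
eef_rot: [-3.137, -0.003, 1.45]
contact_force: [0.2, -0.4, -0.5]
width: 0.0792
gripper_force: 0.0
```

send_rows([
  [0,0,0,0,1],
  [0,0,0,0,1],
  [0,0,0,0,1],
  [0,0,0,0,1],
  [0,0,0,0,1],
  [0,0,0,0,1],
  [0,0,0,0,1],
  [0,0,0,0,1],
  [0,0,0,0,1],
  [0,0,0,0,1],
])

```text
time_s: 3.58
tcp_pos: [0.4251, -0.3441, 0.0384]
eef_rot: [3.141, 0.001, 1.452]
contact_force: [-2.7, -0.2, 6.8]
width: 0.0555
gripper_force: 15.0
```

send_rows([
  [0,0,-0.5,0,1],
  [0,0,-0.8,0,1],
  [0,0,-0.9,0,1],
  [0,0,-0.9,0,1],
  [0,0,-0.9,0,1],
  [0,0,-0.9,0,1],
  [0,0,-0.9,0,1],
  [0,0,-0.7,0,1],
  [0,0,-0.4,0,1],
  [0,0,0,0,1],
])

```text
time_s: 4.42
tcp_pos: [0.4254, -0.3441, 0.2468]
eef_rot: [3.139, 0.002, 1.452]
contact_force: [0.9, -0.7, -4.2]
width: 0.0557
gripper_force: 15.0
```

```bash
python3 - <<'E'
from m import *
s=robot.get_state(); print(s['gripper_force'],s['contact_force'])
# pan refined: top camera
c=robot.capture('top'); P=pts(c); z=P[...,2]
m=np.zeros(z.shape,np.uint8); m[175:225,296:350]=((z>.17)&(z<.19))[175:225,296:350]
n,l,st,ce=cv2.connectedComponentsWithStats(m); i=1+np.argmax(st[1:,4]); q=P[l==i]
print('top pan',st[i],np.median(q,0),(q.max(0)+q.min(0))/2,q.max(0)-q.min(0))
c=robot.capture('scene'); P=pts(c); z=P[...,2]; d=np.hypot(P[...,0]-.549,P[...,1]+.104)
m=((z>.172)&(z<.19)&(d<.075)).astype(np.uint8)
n,l,st,ce=cv2.connectedComponentsWithStats(m); i=1+np.argmax(st[1:,4]); q=P[l==i]
print('scene pan',st[i],np.median(q,0),(q.max(0)+q.min(0))/2,q.max(0)-q.min(0))
to(.549,-.106,.24,1.45)
cv2.imwrite('pics/s2.png',cv2.resize(c['pixels'][120:320,180:380],None,fx=3,fy=3))
E
```

```text
14.99914294341579 [ 0.88379406 -0.70936447 -4.1511651 ]
top pan [ 303  182   38   37 1114] [ 0.54742845 -0.10513894  0.18091859] [ 0.54783034 -0.10487559  0.18119263] [0.10769994 0.10757192 0.01727934]
scene pan [242 181  39  28 862] [ 0.54828944 -0.1026985   0.1821146 ] [ 0.5456855  -0.10573709  0.18193397] [0.11039349 0.11059193 0.01142554]
tcp [ 0.4248 -0.3435  0.2431] rot [-3.141 -0.     1.452] w 0.0558 t 4.5167 | shares [8.35 3.17 0.11] turn 0.02
```

send_rows([
  [0.3,0.11,-0.1,0,1],
  [0.5,0.19,-0.1,0,1],
  [0.7,0.26,0,0,1],
  [0.7,0.26,0,0,1],
  [0.7,0.26,0,0,1],
  [0.7,0.26,0,0,1],
  [0.7,0.26,0,0,1],
  [0.7,0.26,0,0,1],
  [0.7,0.26,0,0,1],
  [0.7,0.26,0,0,1],
])

```text
time_s: 5.35
tcp_pos: [0.5187, -0.1598, 0.2486]
eef_rot: [-3.14, -0.001, 1.452]
contact_force: [-0.5, -0.2, -4.2]
width: 0.0556
gripper_force: 15.0
```

send_rows([
  [0.7,0.26,0,0,1],
  [0.6,0.22,0,0,1],
  [0.4,0.15,0,0,1],
  [0.2,0.1,0,0,1],
  [0.1,0.03,0,0,1],
  [0,0,0,0,1],
  [0,0,0,0,1],
  [0,0,0,0,1],
  [0,0,0,0,1],
  [0,0,0,0,1],
])

```text
time_s: 6.18
tcp_pos: [0.5482, -0.1052, 0.2502]
eef_rot: [3.142, 0.0, 1.451]
contact_force: [0.9, -0.8, -3.4]
width: 0.0554
gripper_force: 15.0
```

```bash
python3 - <<'E'
from m import *
to(.5475,-.105,.2195,1.45)
c=robot.capture('top'); P=pts(c); 
cv2.imwrite('pics/t2.png',cv2.resize(c['pixels'][120:270,190:390],None,fx=4,fy=4))
c=robot.capture('scene'); cv2.imwrite('pics/s2.png',cv2.resize(c['pixels'][120:320,180:380],None,fx=3,fy=3))
E
```

```text
tcp [ 0.5482 -0.1052  0.2502] rot [3.142 0.    1.451] w 0.0554 t 6.1833 | shares [ 0.   -0.02  1.02] turn 0.01
```

View pics/s2.png

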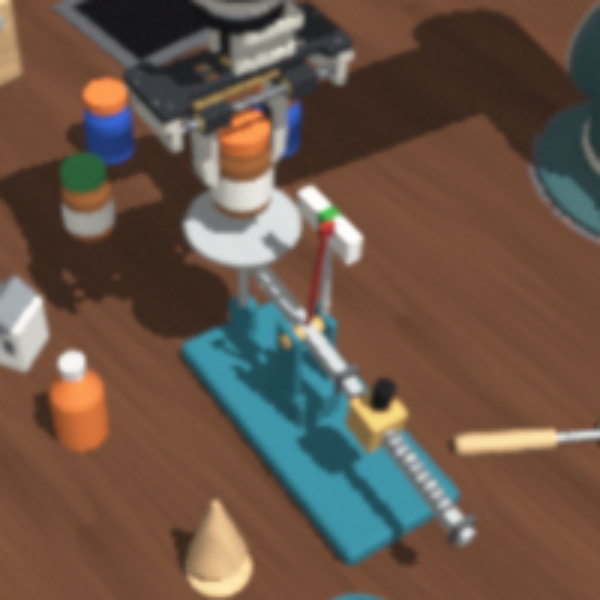

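The jar hangs upright over the pan at (245,175) in the enlarged view; dial and pointer are clear of it. Lowering slowly.

send_rows([
  [0,0,0.15,0,1],
  [0,0,0.2,0,1],
  [0,0,0.2,0,1],
  [0,0,0.15,0,1],
  [0,0,0.1,0,1],
  [0,0,0.1,0,1],
  [0,0,0.1,0,1],
  [0,0,0.1,0,1],
  [0,0,0.1,0,1],
  [0,0,0.1,0,1],
])

```text
time_s: 7.12
tcp_pos: [0.5485, -0.1048, 0.2111]
eef_rot: [3.141, 0.0, 1.452]
contact_force: [0.6, -1.2, -2.1]
width: 0.0554
gripper_force: 15.0
```

send_rows([
  [0,0,0.1,0,1],
  [0,0,0.1,0,1],
  [0,0,0.1,0,1],
  [0,0,0.07,0,1],
  [0,0,0.05,0,1],
  [0,0,0.05,0,1],
  [0,0,0.05,0,1],
  [0,0,0.05,0,1],
  [0,0,0.05,0,1],
  [0,0,0,0,1],
])

```text
time_s: 7.95
tcp_pos: [0.5483, -0.1046, 0.1922]
eef_rot: [-3.141, -0.0, 1.452]
contact_force: [0.4, 1.5, -2.2]
width: 0.0556
gripper_force: 15.0
```

send_rows([
  [0,0,0.03,0,1],
  [0,0,0.03,0,1],
  [0,0,0.03,0,1],
  [0,0,0,0,1],
  [0,0,0,0,1],
  [0,0,0,0,1],
  [0,0,0,0,1],
  [0,0,0,0,1],
  [0,0,0,0,1],
  [0,0,0,0,1],
])

```text
time_s: 8.78
tcp_pos: [0.5484, -0.1047, 0.1899]
eef_rot: [-3.142, 0.0, 1.452]
contact_force: [0.6, 1.0, -2.3]
width: 0.0558
gripper_force: 15.0
```

```bash
python3 - <<'E'
from m import *
to(.5475,-.105,.2195,1.45)
c=robot.capture('scene'); P=pts(c); z=P[...,2]; d=np.hypot(P[...,0]-.548,P[...,1]+.105)
m=((z>.135)&(z<.19)&(d<.055)&(d>.04)); q=P[m];print('pan z',m.sum(),np.percentile(q[:,2],[25,50,75]))
E
```

```text
tcp [ 0.5484 -0.1047  0.1899] rot [-3.142  0.     1.452] w 0.0558 t 8.7833 | shares [-0.01 -0.03 -0.99] turn 0.02
pan z 299 [0.15075453 0.15209887 0.1535432 ]
```

send_rows([
  [0,0,0.03,0,1],
  [0,0,0.02,0,1],
  [0,0,0,0,1],
  [0,0,0,0,1],
  [0,0,0,0,1],
  [0,0,0,0,1],
  [0,0,0,0,1],
  [0,0,0,0,1],
  [0,0,0,0,1],
  [0,0,0,0,1],
])

```text
time_s: 9.67
tcp_pos: [0.5485, -0.1046, 0.189]
eef_rot: [3.141, -0.0, 1.452]
contact_force: [-1.4, 2.7, 5.4]
width: 0.0553
gripper_force: 15.0
```

send_rows([
  [0,0,0,0,-0.25],
  [0,0,0,0,-0.3],
  [0,0,0,0,-0.4],
  [0,0,0,0,-0.5],
  [0,0,0,0,-0.6],
  [0,0,0,0,-0.7],
  [0,0,0,0,-0.8],
  [0,0,0,0,-0.8],
  [0,0,0,0,-0.8],
  [0,0,0,0,-0.8],
])

```text
time_s: 10.5
tcp_pos: [0.5484, -0.1047, 0.1883]
eef_rot: [3.142, -0.0, 1.452]
contact_force: [-0.6, 0.4, -0.2]
width: 0.084
gripper_force: 0.0
```

send_rows([
  [0,0,-0.1,0,-0.8],
  [0,0,-0.3,0,-0.8],
  [0,0,-0.5,0,-0.8],
  [0,0,-0.6,0,-0.8],
  [0,0,-0.6,0,-0.8],
  [0,0,-0.6,0,-0.8],
  [0,0,-0.6,0,-0.8],
  [0,0,-0.6,0,-0.8],
  [0,0,-0.4,0,-0.8],
  [0,0,0,0,-0.8],
])

```text
time_s: 11.33
tcp_pos: [0.5489, -0.1048, 0.3212]
eef_rot: [3.137, 0.001, 1.452]
contact_force: [0.9, 0.0, 0.1]
width: 0.0836
gripper_force: 0.0
```

```bash
python3 - <<'E'
from m import *
to(.573,.094,.2195,1.45)
c=robot.capture('scene'); cv2.imwrite('pics/s3.png',cv2.resize(c['pixels'][150:310,220:360],None,fx=4,fy=4))
P=pts(c); px=c['pixels'].astype(int); hsv=cv2.cvtColor(c['pixels'],cv2.COLOR_BGR2HSV)
z=P[...,2]; d=np.hypot(P[...,0]-.548,P[...,1]+.105)
m=(z>.22)&(z<.26)&(d<.04); q=P[m]; print('lid',m.sum(),(q.max(0)+q.min(0))/2)
m=(hsv[...,2]<60)&(z>.10)&(z<.26)&(abs(P[...,0]-.57)<.04)&(P[...,1]>.04)&(P[...,1]<.26)
v,u=np.nonzero(m);print('knob',m.sum(),u.mean(),v.mean(),np.median(P[m],0),P[m].max(0),P[m].min(0))
m=((hsv[...,0]<6)|(hsv[...,0]>174))&(hsv[...,1]>150)&(z>.2)&(abs(P[...,1])<.06)&(abs(P[...,0]-.56)<.06)
q=P[m];print('ptr',m.sum(),q[q[:,2]>q[:,2].max()-.012].mean(0) if m.sum() else 0, q[:,2].max())
m=(hsv[...,0]>45)&(hsv[...,0]<80)&(hsv[...,1]>120)&(z>.23)&(abs(P[...,1])<.06)&(abs(P[...,0]-.56)<.06)
print('green',m.sum(),P[m].mean(0))
E
```

```text
tcp [ 0.5489 -0.1048  0.3212] rot [3.137e+00 1.000e-03 1.452e+00] w 0.0836 t 11.3333 | shares [ 6.68 -0.    3.39] turn 0.02
lid 261 [ 0.54843063 -0.10195927  0.23322198]
knob 65 304.95384615384614 240.3846153846154 [0.57654848 0.10752223 0.19907495] [0.58235343 0.11432172 0.20683895] [0.56576066 0.09605675 0.17976343]
ptr 55 [ 0.5590012  -0.0181852   0.28233956] 0.28720954943872967
green 22 [0.54288378 0.00294079 0.26696465]
```

View pics/s3.png

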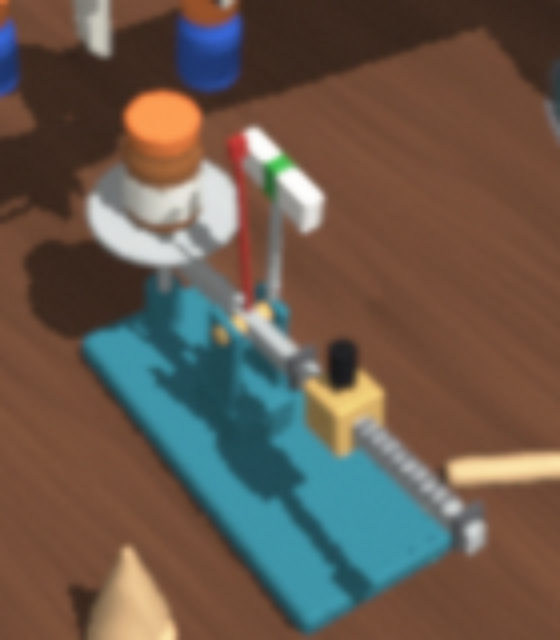

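The jar stands upright near the pan's centre and the pointer is at its -y stop, as expected. Knob is near (0.574,0.104), top at z≈0.206. Moving above the knob.

send_rows([
  [0.4,0,0,0,-0.4],
  [0.8,0,0,0,-0.4],
  [0.9,0,0,0,-0.4],
  [0.9,0,0,0,-0.4],
  [0.9,0,0,0,-0.4],
  [0.9,0,0,0,-0.4],
  [0.9,0,0,0,-0.4],
  [0.8,0,0,0,-0.4],
  [0.4,0,0,0,-0.4],
  [0,0,0,0,-0.4],
])

```text
time_s: 12.22
tcp_pos: [0.5727, 0.1032, 0.3161]
eef_rot: [-3.14, 0.0, 1.454]
contact_force: [-0.8, 0.0, -0.1]
width: 0.0652
gripper_force: 0.0
```

```bash
python3 - <<'E'
from m import *
for i in range(2): c=robot.capture('wrist')
P=pts(c); z=P[...,2]
m=((z>.195)&(z<.215)&(P[...,1]>.05)&(P[...,1]<.2)&(abs(P[...,0]-.57)<.04)).astype(np.uint8)
n,l,st,ce=cv2.connectedComponentsWithStats(m); i=1+np.argmax(st[1:,4]); q=P[l==i]
k=(q.max(0)+q.min(0))/2; print('knob',ce[i],st[i],k,q.max(0)-q.min(0))
m=(z>.1)&(z<.2)&(P[...,1]>.2)&(abs(P[...,0]-.585)<.04)
print('beam end',m.sum(),np.median(P[m],0) if m.any() else 0, P[m].max(0) if m.any() else 0)
to(k[0],k[1],.176,1.45)
cv2.imwrite('pics/w4.png',c['pixels'])
E
```

```text
knob [270.93523316 202.62435233] [261 191  21  24 386] [0.57251403 0.10507366 0.20019784] [0.01910156 0.02026309 0.01034443]
beam end 756 [0.58634549 0.2248673  0.17077355] [0.59738103 0.24309825 0.18412516]
tcp [0.5728 0.1009 0.3166] rot [-3.141e+00  1.000e-03  1.452e+00] w 0.065 t 12.3167 | shares [ 0.14 -0.02  4.69] turn 0.04
```

View pics/w4.png

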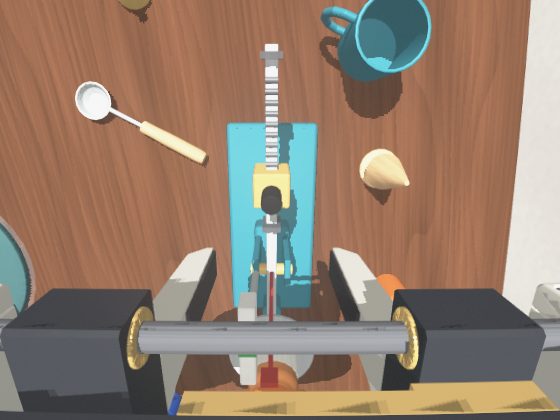

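The wrist view shows the knob at (271,200) on the brass block, aligned with the beam. The fingers straddle the line evenly. I lower and pinch with 12 N.

send_rows([
  [0.14,-0.02,0.2,0,-0.4],
  [0,0,0.6,0,-0.4],
  [0,0,0.7,0,-0.4],
  [0,0,0.7,0,-0.4],
  [0,0,0.7,0,-0.4],
  [0,0,0.7,0,-0.4],
  [0,0,0.5,0,-0.4],
  [0,0,0.35,0,-0.4],
  [0,0,0.2,0,-0.4],
  [0,0,0,0,-0.4],
], squeeze=12)

```text
time_s: 13.15
tcp_pos: [0.5727, 0.1048, 0.1769]
eef_rot: [-3.14, 0.0, 1.451]
contact_force: [0.9, 0.4, 0.1]
width: 0.0652
gripper_force: 0.0
```

send_rows([
  [0,0,0,0,0],
  [0,0,0,0,0.3],
  [0,0,0,0,0.45],
  [0,0,0,0,1],
  [0,0,0,0,1],
  [0,0,0,0,1],
  [0,0,0,0,1],
  [0,0,0,0,1],
  [0,0,0,0,1],
  [0,0,0,0,1],
])

```text
time_s: 13.98
tcp_pos: [0.5717, 0.1054, 0.1775]
eef_rot: [-3.138, 0.0, 1.452]
contact_force: [-11.4, 1.4, 2.2]
width: 0.0197
gripper_force: 12.0
```

send_rows([
  [0,-0.03,0,0,1],
  [0,0,0,0,1],
  [0.15,0,0.01,0,1],
  [0.2,0,0.02,0,1],
  [0.25,0,0.02,0,1],
  [0.3,0,0.03,0,1],
  [0.3,0,0.03,0,1],
  [0.25,0,0.03,0,1],
  [0.2,0,0.02,0,1],
  [0.05,0,0,0,1],
])

```text
time_s: 14.82
tcp_pos: [0.5778, 0.1565, 0.1726]
eef_rot: [-3.14, 0.0, 1.452]
contact_force: [-5.8, -0.3, 0.2]
width: 0.0194
gripper_force: 12.0
```

send_rows([
  [0,0,0,0,1],
  [0,0,0,0,1],
  [0,0,0,0,1],
  [0,0,0,0,0.4],
  [0,0,0,0,0.2],
  [0,0,0,0,0],
  [0,0,0,0,-0.2],
  [0,0,0,0,-0.4],
  [0,0,0,0,-0.4],
  [0,0,0,0,-0.4],
])

```text
time_s: 15.65
tcp_pos: [0.5781, 0.1558, 0.173]
eef_rot: [3.142, -0.0, 1.452]
contact_force: [-0.7, 0.2, -0.1]
width: 0.0613
gripper_force: 0.0
```

send_rows([
  [0,0,-0.1,0,-0.4],
  [0,0,-0.4,0,-0.4],
  [0,0,-0.6,0,-0.4],
  [0,0,-0.6,0,-0.4],
  [0,0,-0.6,0,-0.4],
  [0,0,-0.6,0,-0.4],
  [0,0,-0.4,0,-0.4],
  [0,0,-0.2,0,-0.4],
  [0,0,0,0,-0.4],
  [0,0,0,0,-0.4],
])

```text
time_s: 16.48
tcp_pos: [0.578, 0.1558, 0.2776]
eef_rot: [-3.141, 0.0, 1.452]
contact_force: [-0.6, 0.0, -0.3]
width: 0.0649
gripper_force: 0.0
```

send_rows([
  [0,0,0,0,-0.4],
  [0,0,0,0,-0.4],
  [0,0,0,0,-0.4],
  [0,0,0,0,-0.4],
  [0,0,0,0,-0.4],
  [0,0,0,0,-0.4],
  [0,0,0,0,-0.4],
  [0,0,0,0,-0.4],
  [0,0,0,0,-0.4],
  [0,0,0,0,-0.4],
])

```text
time_s: 17.32
tcp_pos: [0.5781, 0.1558, 0.2781]
eef_rot: [3.142, 0.0, 1.452]
contact_force: [0.0, -0.2, -0.9]
width: 0.065
gripper_force: 0.0
```

```bash
cat > look.py <<'E'
from m import *
import sys
c=robot.capture('scene'); P=pts(c); hsv=cv2.cvtColor(c['pixels'],cv2.COLOR_BGR2HSV); z=P[...,2]
cv2.imwrite('pics/%s.png'%sys.argv[1],cv2.resize(c['pixels'][150:310,220:360],None,fx=4,fy=4))
near=(abs(P[...,1])<.06)&(abs(P[...,0]-.56)<.06)
m=((hsv[...,0]<6)|(hsv[...,0]>174))&(hsv[...,1]>150)&(z>.2)&near
q=P[m]; print('ptr',m.sum(),q[q[:,2]>q[:,2].max()-.012].mean(0).round(4) if m.any() else 0)
m=(hsv[...,0]>45)&(hsv[...,0]<80)&(hsv[...,1]>120)&(z>.23)&near
print('green',m.sum(),P[m].mean(0).round(4))
d=np.hypot(P[...,0]-.548,P[...,1]+.105)
m=(z>.135)&(z<.19)&(d<.055)&(d>.04); print('pan z',np.median(P[m][:,2]).round(4))
c=robot.capture('wrist'); P=pts(c); z=P[...,2]
m=((z>.165)&(z<.215)&(P[...,1]>.05)&(P[...,1]<.24)&(abs(P[...,0]-.575)<.04)&(c['pixels'].max(2)<60)).astype(np.uint8)
n,l,st,ce=cv2.connectedComponentsWithStats(m)
if n>1:
    i=1+np.argmax(st[1:,4]); q=P[l==i]; q=q[q[:,2]>q[:,2].max()-.006]; k=(q.max(0)+q.min(0))/2
    print('knob',st[i],k.round(4),(q.max(0)-q.min(0)).round(4)); to(k[0],k[1],q[:,2].max()-.028,1.45)
E
python3 look.py s5
```

```text
ptr 20 [ 0.5623 -0.0018  0.2826]
green 19 [0.5417 0.0031 0.2705]
pan z 0.1626
```

View pics/s5.png

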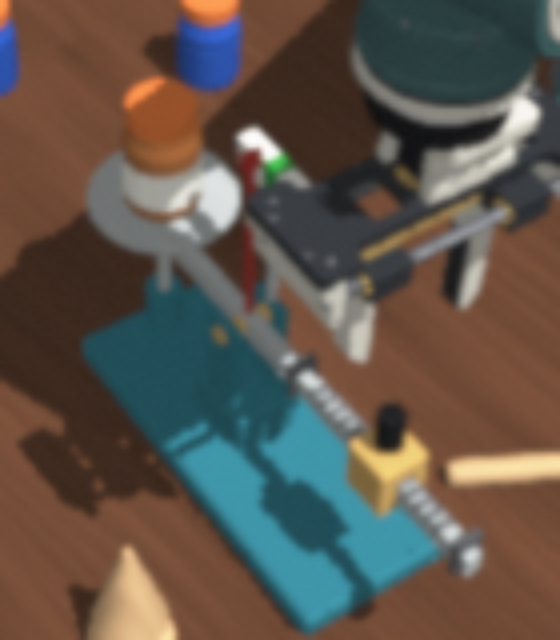

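The pointer is near the green mark's pan side, but the gripper partly hides it. I retreat for a clear, settled reading.

send_rows([
  [0,0,-0.6,0,-0.4],
  [0,0,-0.8,0,-0.4],
  [0.3,0,-0.8,0,-0.4],
  [0.6,-0.3,-0.5,0,-0.4],
  [0.8,-0.6,0,0,-0.4],
  [0.8,-0.8,0,0,-0.4],
  [0.8,-0.8,0,0,-0.4],
  [0.8,-0.8,0,0,-0.4],
  [0.6,-0.6,0,0,-0.4],
  [0.3,-0.3,0,0,-0.4],
])

```text
time_s: 18.25
tcp_pos: [0.469, 0.3217, 0.3593]
eef_rot: [3.141, -0.001, 1.454]
contact_force: [0.4, 0.2, -0.4]
width: 0.0647
gripper_force: 0.0
```

send_rows([
  [0,0,0,0,-0.4],
  [0,0,0,0,-0.4],
  [0,0,0,0,-0.4],
  [0,0,0,0,-0.4],
  [0,0,0,0,-0.4],
  [0,0,0,0,-0.4],
  [0,0,0,0,-0.4],
  [0,0,0,0,-0.4],
  [0,0,0,0,-0.4],
  [0,0,0,0,-0.4],
])

```text
time_s: 19.08
tcp_pos: [0.4708, 0.3197, 0.359]
eef_rot: [3.142, 0.0, 1.452]
contact_force: [0.3, -0.2, -0.3]
width: 0.0652
gripper_force: 0.0
```

```bash
python3 look.py s6; python3 - <<'E'
from m import *
c=robot.capture('top'); hsv=cv2.cvtColor(c['pixels'],cv2.COLOR_BGR2HSV)
a=c['pixels'][170:220,190:350]; cv2.imwrite('pics/t6.png',cv2.resize(a,None,fx=5,fy=5))
b=cv2.imread('pics/s6.png'); t=cv2.imread('pics/t6.png')
o=np.zeros((600,800,3),np.uint8); o[:250]=t; o[250:600,:560]=b[60:410]; cv2.imwrite('pics/both6.png',o)
P=pts(c);z=P[...,2]
for nm,m,zz in (('red',((hsv[...,0]<8)|(hsv[...,0]>172))&(hsv[...,1]>130),.28),('green',(hsv[...,0]>45)&(hsv[...,0]<80)&(hsv[...,1]>110),.271)):
    m=m.copy(); m[:180]=0;m[215:]=0;m[:,250:][:,50:]=0;m[:,:265]=0
    v,u=np.nonzero(m); print(nm,m.sum(),u.mean(),v.mean(),onz(c,[[u.mean(),v.mean()]],zz).round(4), np.median(P[m],0).round(4) )
E
```

```text
ptr 56 [ 0.5613 -0.0023  0.2836]
green 20 [0.5419 0.0029 0.2689]
pan z 0.1625
red 11 285.3636363636364 187.45454545454547 [[ 0.5639 -0.0028  0.28  ]] [ 0.5635 -0.0019  0.2836]
green 31 282.4516129032258 196.38709677419354 [[0.5415 0.0056 0.271 ]] [0.5425 0.0068 0.2688]
```

View pics/both6.png

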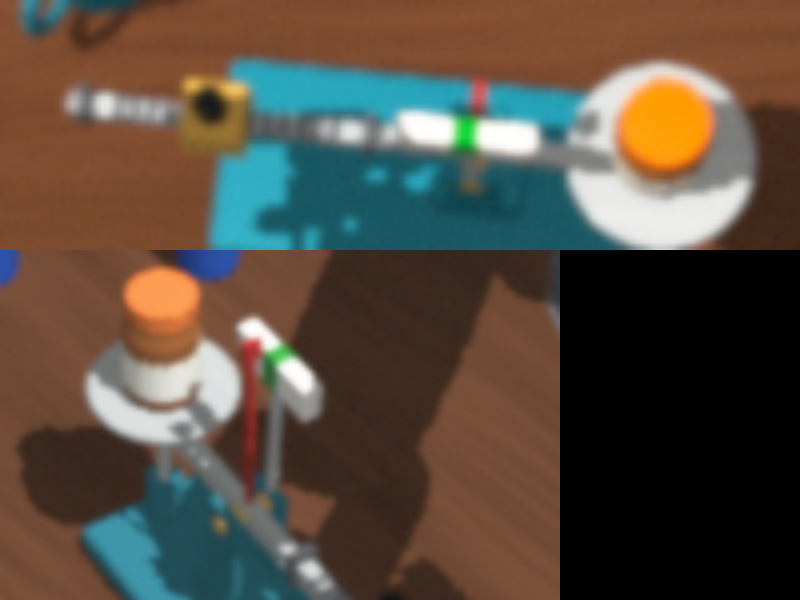

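The reading is inside the mark but on its -y side (estimates -3 to -6 mm). I look closer with the wrist camera to be sure.

send_rows([
  [-0.3,0.1,-0.5,0,-0.4],
  [-0.6,0.25,-0.5,0,-0.4],
  [-0.8,0.35,-0.5,0,-0.4],
  [-0.8,0.35,0,0,-0.4],
  [-0.8,0.35,0,0,-0.4],
  [-0.8,0.35,0,0,-0.4],
  [-0.8,0.35,0,0,-0.4],
  [-0.8,0.35,0,0,-0.4],
  [-0.8,0.35,0,0,-0.4],
  [-0.8,0.35,0,0,-0.4],
])

```text
time_s: 20.07
tcp_pos: [0.5386, 0.0892, 0.4055]
eef_rot: [3.14, -0.0, 1.452]
contact_force: [0.1, -0.1, 0.1]
width: 0.0653
gripper_force: 0.0
```

send_rows([
  [-0.8,0.35,0,0,-0.4],
  [-0.7,0.3,0,0,-0.4],
  [-0.5,0.2,0,0,-0.4],
  [-0.2,0.1,0,0,-0.4],
  [0,0,0,0,-0.4],
  [0,0,0,0,-0.4],
  [0,0,0,0,-0.4],
  [0,0,0,0,-0.4],
  [0,0,0,0,-0.4],
  [0,0,0,0,-0.4],
])

```text
time_s: 20.9
tcp_pos: [0.5589, 0.0227, 0.4042]
eef_rot: [3.141, -0.0, 1.452]
contact_force: [0.2, 0.3, -0.4]
width: 0.0653
gripper_force: 0.0
```

```bash
python3 - <<'E'
from m import *
c=robot.capture('wrist'); cv2.imwrite('pics/w7.png',c['pixels']); print(c['cam_to_world'][:3,3])
hsv=cv2.cvtColor(c['pixels'],cv2.COLOR_BGR2HSV); P=pts(c); z=P[...,2]
near=(abs(P[...,1])<.06)&(abs(P[...,0]-.56)<.06)&(z>.2)
yh=np.array([.1185,.993,0])
for nm,m in (('red',((hsv[...,0]<8)|(hsv[...,0]>172))&(hsv[...,1]>130)),('green',(hsv[...,0]>45)&(hsv[...,0]<80)&(hsv[...,1]>110)),('white',(hsv[...,1]<40)&(hsv[...,2]>130)&(z>.265)&(P[...,0]<.555))):
    m=m&near; q=P[m]
    if len(q):
        t=q[q[:,2]>q[:,2].max()-.008]; a=t@yh; print(nm,len(q),len(t),t.mean(0).round(4),'along',a.min().round(4),a.max().round(4),'mid',((a.min()+a.max())/2).round(4))
d=np.hypot(P[...,0]-.5475,P[...,1]+.105); m=(d<.055)&(d>.04)&(z>.14)&(z<.19); print('pan',m.sum(),np.median(P[m],0))
E
```

```text
[0.56921253 0.10362059 0.57006608]
red 164 109 [ 0.5588 -0.0009  0.2858] along 0.0616 0.0679 mid 0.0647
green 195 195 [0.5415 0.0057 0.2712] along 0.063 0.0768 mid 0.0699
white 6533 2776 [0.5425 0.0535 0.505 ] along 0.1119 0.121 mid 0.1165
pan 1357 [ 0.56278631 -0.08999178  0.16159061]
```

View pics/w7.png

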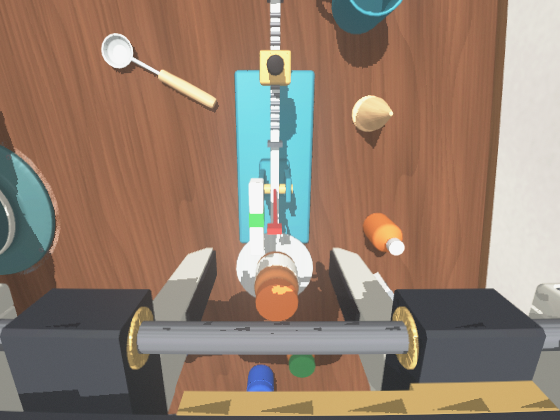

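Red tip sits at (274,230) beside the green mark at (256,220), about 5 mm to the pan side and inside the mark's ±7.5. I check that the poise is seated on a notch.

```bash
python3 - <<'E'
from m import *
c=robot.capture('wrist'); P=pts(c); z=P[...,2]; yh=np.array([.1185,.993,0])
m=np.zeros(z.shape,bool); m[40:95,255:295]=True
k=m&(c['pixels'].max(2)<70)&(z>.18); q=P[k]; a=q@yh; print('knob top',k.sum(),q[:,2].max(),a.min(),a.max(),(a.min()+a.max())/2)
b=m&(c['pixels'][...,2]>120)&(c['pixels'][...,0]<130)&(z>.14)&(z<.17); a=P[b]@yh; print('block',b.sum(),np.median(P[b],0),a.min(),a.max(),(a.min()+a.max())/2)
E
```

```text
Traceback (most recent call last):
ValueError: zero-size array to reduction operation maximum which has no identity
```

```bash
python3 - <<'E'
from m import *
c=robot.capture('wrist'); P=pts(c); z=P[...,2]; yh=np.array([.1185,.993,0])
m=np.zeros(z.shape,bool); m[40:95,255:295]=True
for lo,hi,n in ((.178,.2,'knob'),(.148,.168,'block')):
    k=m&(z>lo)&(z<hi); 
    if k.any(): q=P[k]; a=q@yh; print(n,k.sum(),np.median(q,0),a.min(),a.max(),(a.min()+a.max())/2)
print(np.percentile(z[m],[50,90,95,99]))
o=c['pixels'][66,275],z[66,275]; print(o)
E
```

```text
knob 276 [0.57871108 0.15585707 0.19322599] 0.21423573018111156 0.23324454332704883 0.2237401367540802
block 802 [0.57821369 0.15570646 0.15918177] 0.20534742882410975 0.25636257550127306 0.2308550021626914
[0.14790962 0.19243592 0.19349412 0.19478631]
(array([89, 90, 95], dtype=uint8), np.float64(0.1934431270721088))
```

The poise reads s≈0.065, so it seems to sit on the crest between notches 0.06 and 0.07. At about 1.1 mm per mm, notch 0.07 should centre the pointer. I go back and nudge it 6 mm outward.

send_rows([
  [0.3,0.01,0,0,-0.4],
  [0.6,0.02,0,0,-0.4],
  [0.7,0.02,0,0,-0.4],
  [0.7,0.02,0,0,-0.4],
  [0.7,0.02,0,0,-0.4],
  [0.7,0.02,0.2,0,-0.4],
  [0.5,0,0.4,0,-0.4],
  [0.28,0,0.5,0,-0.4],
  [0,0,0.5,0,-0.4],
  [0,0,0.4,0,-0.4],
], squeeze=12)

```text
time_s: 21.88
tcp_pos: [0.578, 0.1556, 0.3413]
eef_rot: [-3.14, 0.001, 1.452]
contact_force: [0.1, -0.1, -0.4]
width: 0.065
gripper_force: 0.0
```

send_rows([
  [0,0,0.4,0,-0.4],
  [0,0,0.6,0,-0.4],
  [0,0,0.8,0,-0.4],
  [0,0,0.8,0,-0.4],
  [0,0,0.8,0,-0.4],
  [0,0,0.8,0,-0.4],
  [0,0,0.6,0,-0.4],
  [0,0,0.4,0,-0.4],
  [0,0,0.2,0,-0.4],
  [0,0,0,0,-0.4],
])

```text
time_s: 22.72
tcp_pos: [0.578, 0.1548, 0.1809]
eef_rot: [-3.14, 0.0, 1.451]
contact_force: [-0.5, 0.2, 0.7]
width: 0.065
gripper_force: 0.0
```

```bash
python3 - <<'E'
from m import *
to(.5781,.1558,.168,1.45)
E
```

```text
tcp [0.578  0.1548 0.1809] rot [-3.14   0.     1.451] w 0.065 t 22.7167 | shares [0.03 0.   0.43] turn 0.02
```

send_rows([
  [0.03,0,0.2,0,-0.4],
  [0,0,0.2,0,-0.2],
  [0,0,0,0,0.1],
  [0,0,0,0,0.4],
  [0,0,0,0,1],
  [0,0,0,0,1],
  [0,0,0,0,1],
  [0,0,0,0,1],
  [0,0,0,0,1],
  [0,0,0,0,1],
])

```text
time_s: 23.55
tcp_pos: [0.5778, 0.1563, 0.1699]
eef_rot: [-3.14, -0.0, 1.452]
contact_force: [-5.4, 1.0, 0.3]
width: 0.0197
gripper_force: 12.0
```

send_rows([
  [0.04,0,0.02,0,1],
  [0.06,0,0.03,0,1],
  [0.06,0,0.03,0,1],
  [0.03,0,0.02,0,1],
  [0,0,0,0,1],
  [0,0,0,0,1],
  [0,0,0,0,1],
  [0,0,0,0,1],
  [0,0,0,0,1],
  [0,0,0,0,1],
])

```text
time_s: 24.38
tcp_pos: [0.5784, 0.1614, 0.1666]
eef_rot: [-3.14, 0.001, 1.452]
contact_force: [-6.0, -2.2, -0.1]
width: 0.0195
gripper_force: 12.0
```

send_rows([
  [0,0,0,0,0.4],
  [0,0,0,0,0.2],
  [0,0,0,0,0],
  [0,0,0,0,-0.2],
  [0,0,0,0,-0.4],
  [0,0,0,0,-0.4],
  [0,0,-0.2,0,-0.4],
  [0,0,-0.5,0,-0.4],
  [0,0,-0.8,0,-0.4],
  [0,0,-0.8,0,-0.4],
])

```text
time_s: 25.22
tcp_pos: [0.5789, 0.1618, 0.2379]
eef_rot: [-3.141, 0.0, 1.452]
contact_force: [-0.4, 0.2, 0.2]
width: 0.0651
gripper_force: 0.0
```

send_rows([
  [0,0,-0.8,0,-0.4],
  [0,0,-0.8,0,-0.4],
  [0,0,-0.8,0,-0.4],
  [0,0,-0.8,0,-0.4],
  [0,0,-0.8,0,-0.4],
  [-0.5,0,-0.8,0,-0.4],
  [-0.7,0,-0.4,0,-0.4],
  [-0.8,0,0,0,-0.4],
  [-0.8,0,0,0,-0.4],
  [-0.8,0,0,0,-0.4],
])

```text
time_s: 26.05
tcp_pos: [0.5657, 0.0536, 0.394]
eef_rot: [3.14, -0.0, 1.452]
contact_force: [0.1, -0.7, -0.5]
width: 0.0653
gripper_force: 0.0
```

send_rows([
  [-0.6,0,0,0,-0.4],
  [-0.3,0,0,0,-0.4],
  [0,0,0,0,-0.4],
  [0,0,0,0,-0.4],
  [0,0,0,0,-0.4],
  [0,0,0,0,-0.4],
  [0,0,0,0,-0.4],
  [0,0,0,0,-0.4],
  [0,0,0,0,-0.4],
  [0,0,0,0,-0.4],
])

```text
time_s: 26.88
tcp_pos: [0.5631, 0.028, 0.392]
eef_rot: [-3.141, -0.0, 1.452]
contact_force: [0.3, -0.6, 0.1]
width: 0.065
gripper_force: 0.0
```

```bash
cat > fin.py <<'E'
from m import *
s=robot.get_state(); print(s['time_s'],s['tcp_pos'])
c=robot.capture('wrist'); cv2.imwrite('pics/w8.png',c['pixels'])
hsv=cv2.cvtColor(c['pixels'],cv2.COLOR_BGR2HSV); P=pts(c); z=P[...,2]
near=(abs(P[...,1])<.06)&(abs(P[...,0]-.56)<.06)&(z>.2)
yh=np.array([.1185,.993,0])
for nm,m in (('red',((hsv[...,0]<8)|(hsv[...,0]>172))&(hsv[...,1]>130)),('green',(hsv[...,0]>45)&(hsv[...,0]<80)&(hsv[...,1]>110))):
    q=P[m&near]
    if len(q): t=q[q[:,2]>q[:,2].max()-.008]; a=t@yh; print(nm,len(t),t.mean(0).round(4),a.min().round(4),a.max().round(4),'mid',((a.min()+a.max())/2).round(4))
A=P@yh
k=(z>.178)&(z<.2)&(A>.19)&(A<.26)&(abs(P[...,0]-.578)<.03); a=A[k]; print('knob',k.sum(),np.median(P[k],0),a.min(),a.max(),(a.min()+a.max())/2)
d=np.hypot(P[...,0]-.5475,P[...,1]+.105); m=(d<.055)&(d>.04)&(z>.14)&(z<.19); print('pan z',np.median(P[m][:,2]))
E
python3 fin.py
```

```text
26.8833 [0.56305213 0.02795547 0.39200764]
red 84 [0.5592 0.0026 0.2867] 0.0658 0.072 mid 0.0689
green 196 [0.5416 0.0054 0.2711] 0.0626 0.0765 mid 0.0695
knob 282 [0.57941729 0.16106085 0.18897011] 0.219538620232303 0.2379514407837962 0.22874503050804962
pan z 0.16462825451403268
```

send_rows([
  [0,0,0,0,-0.4],
  [0,0,0,0,-0.4],
  [0,0,0,0,-0.4],
  [0,0,0,0,-0.4],
  [0,0,0,0,-0.4],
  [0,0,0,0,-0.4],
  [0,0,0,0,-0.4],
  [0,0,0,0,-0.4],
  [0,0,0,0,-0.4],
  [0,0,0,0,-0.4],
])

```text
time_s: 27.77
tcp_pos: [0.563, 0.0277, 0.3921]
eef_rot: [3.142, -0.0, 1.452]
contact_force: [0.5, -1.0, 0.4]
width: 0.0651
gripper_force: 0.0
```

```bash
python3 fin.py
```

```text
27.7667 [0.56302705 0.02773207 0.39205509]
red 83 [0.5592 0.0024 0.2868] 0.0657 0.0718 mid 0.0687
green 210 [0.5416 0.0055 0.2711] 0.0627 0.0767 mid 0.0697
knob 285 [0.57944289 0.16117948 0.18903803] 0.2196319336359893 0.23785336924219774 0.2287426514390935
pan z 0.164629024143151
```

View pics/w8.png

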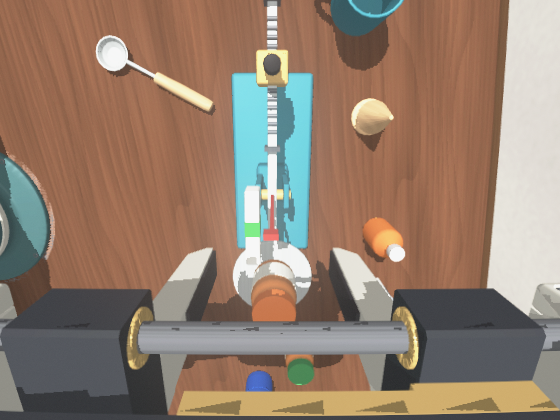

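The pointer tip at (271,235) is steady about 1 mm from the middle of the green mark at (252,229). The jar stands upright on the pan, the rest of the counter in view looks untouched, and the gripper is clear. Handing in.

```bash
python3 -c "from bench import robot; print(robot.finish_job())"
```

```text
the job is handed in; nothing more can be done
None
```

I handed the job in at about 28 s: the treat jar stands upright in the middle of the pan, the poise reads about 0.067–0.07 (by camera, so I couldn't confirm it is seated on the 0.07 notch), and the free pointer is steady about 1 mm from the centre of the green mark.

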